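# Sort the receiver's parts into the kit tray

### The arm

A 7-joint arm with a two-finger parallel gripper is mounted at the origin on the work surface. World frame = base frame: x ahead of the robot, y to its left, z up, the work surface at z = 0. Lengths are in mm, angles in rad, forces in N, time in s.
With the tool pointing down it reaches from about 400 to 875 mm from the base axis. Payload 4.4 kg.
Tool frame: the origin (TCP) lies at the very end of the fingers, on their centre line; the grasp point (between the pads) lies 19 mm behind it; z points along the fingers, y is the line along which they close (so a half turn about z gives the same grasp; the last joint's range is limited). The gripper opens to 85 mm and grips with 20 to 120 N. Pads are 22 mm wide; open, the fingers measure 114 mm over their backs; the gripper's body (76 mm by 85 mm) begins 54 mm behind the grasp point. The pads swing forward as they close: fully open they stand 13 mm farther back than shut.
Start: joints at [1.134, 0.628, 0.038, 1.517, -0.027, 0.996, -0.02], TCP at [235.563, -605.828, 231.313] pointing down, gripper open.
Joint ranges: [-3.06, 3.06], [-0.37, 2.12], [-1.25, 1.32], [0.18, 2.47], [-1.1, 4.24], [0.23, 1.98], [-2.94, 2.94]. Speed limits (rad/s): [2.57, 2.57, 3.14, 3.14, 3.14, 3.14, 3.14].

### API

Orientations are given as [roll, pitch, yaw] about the fixed x, y, z axes, in that order (R = Rz(yaw) Ry(pitch) Rx(roll)).
In Python, from cell import read_state, get_image, camera_params, finish_job gives the robot as it stands.
- The arm moves only by the tool arm_command, never from a script. Its argument "deltas" is a list of rows, each an object of numbers: "dx", "dy", "dz": the shift along the world's x, y, z in m; "yaw": the turn about the world's z in degrees; "jaw": the opening, from 0 (shut) to 1 (fully open). A call has 1 to 20 rows; each row is the pose to reach, as a shift and turn from the pose commanded when the call began; what a row does not reach only later rows make up. A row lasts 1/10 s, in which the tool goes at most 50 mm and 8.59 degrees, less where a joint would pass 70% of its speed; a pose out of reach is approached as far as the arm can. A call with a gripper value outside its range is refused whole. The fingers move at their own pace and stop on an object; the grip force is fixed at half the most. Time passes only in rows, so rows that repeat a pose let the fingers close. It gives the time, the measured TCP pose, the force, the opening and the grip force at its end, in the units of the state.
- read_state(): the state, without advancing time (a new reading comes with each control period).
- get_image(name): name is "scene" or "top"; returns (picture, depth): 400x640x3 uint8, red, green, blue; 400x640 float32, mm along the optical axis (not along the pixel's ray), 0 where there is no reading.
- camera_params(name): a dict with "camera_matrix" (3x3 intrinsics, pixels), "extrinsics" (4x4, takes a point from camera to world coordinates). Camera axes: x right, y down, z forward; pixel columns grow to the right and rows downward; lengths in mm; the calibration is good to about 2 mm. A picture is of the moment at which its call begins. camera_params takes no time and is no camera call.
- finish_job(): hands the job in; it is judged then, once.
The state is a dict: "clock": time; "qpos": joint angles; "qd": joint speeds; "tau": joint torques, N m; "eef_pos": TCP position; "tool_rot": TCP orientation; "force": force on the tool from outside, world axes, zero at the start; "torque": the same for the moment, N m; "width": finger opening in mm; "gripper_force": force on a finger pad.
Only numpy, scipy, OpenCV 4.12 (cv2) and the standard library are available. Lean on these libraries where they do the work, as an engineer would, in place of code of your own. Each camera call takes 0.05 s, during which the arm holds its last target. There are 200 camera calls.

### The job

Sort the four parts taken out of the open receiver into the coloured bins of the kit tray, each standing upright and flat on its bin's floor: the silver knob in the red bin, the blue capacitor in the yellow bin, the orange relay in the green bin and the yellow-wound transformer in the blue bin. The black knob and the black capacitor belong to another set: leave them where they stand.

Things in the scene. Friction and masses are not known exactly. Their poses are not given: they have to be found in the camera images.
- knob_silver: Silver aluminium knob: an upright cylinder 40 mm in diameter and 30 mm high, with a short black pointer line on its flat top, about 50 g. Loose on a 2 mm grey mat, 80 mm or more from its neighbours' centres. Origin: centre of its underside; z up, x along the pointer.
- cap_blue: Blue capacitor: an upright blue-sleeved cylinder 35 mm in diameter and 50 mm high with a silver top scored with a cross and a white stripe down one side, about 60 g. Loose on a 2 mm grey mat, 80 mm or more from its neighbours' centres. Origin: centre of its underside; z up.
- relay: Orange relay: a block 31 mm (x) by 39 mm (y) at its thin black foot (4 mm), orange above it, 30 mm (x) by 38 mm (y), 38 mm high in all, a white label on top, about 50 g. Loose on a 2 mm grey mat, 80 mm or more from its neighbours' centres. Origin: centre of its underside; z up.
- transformer: Small transformer: a dark steel core 42 mm (x) by 20 mm (y), 36 mm high, with two bright strips on top, and a yellow winding round its middle (27 mm in x, 34 mm in y, from 5 to 31 mm up), about 160 g. The flat ends of the core, facing +x and -x, are the place to grip. Loose on a 2 mm grey mat, 80 mm or more from its neighbours' centres. Origin: centre of its underside; z up.
- knob_black: Look-alike, to be left alone. Black plastic knob: an upright cylinder 40 mm in diameter and 30 mm high, with a short white pointer line on its flat top, about 50 g. Loose on a 2 mm grey mat, 80 mm or more from its neighbours' centres. Origin: centre of its underside; z up, x along the pointer.
- cap_black: Look-alike, to be left alone. Black capacitor: an upright black-sleeved cylinder 35 mm in diameter and 50 mm high with a silver top scored with a cross and a white stripe down one side, about 60 g. Loose on a 2 mm grey mat, 80 mm or more from its neighbours' centres. Origin: centre of its underside; z up.
- bin_red: Red bin, one of four in a 2 x 2 pattern (80 mm pitch) in a black tray; colour order, place and turn vary. Fixed, square, open: 78 mm outside, 72 inside, walls and floor 3, height 12, so the rim is 9 mm above the floor. Origin: centre of its underside, 5 mm above the table; x, y along the sides. Fingers may reach over the rim: keep the tips over 9 mm above the floor.
- bin_yellow: Yellow bin, one of four in a 2 x 2 pattern (80 mm pitch) in a black tray; colour order, place and turn vary. Fixed, square, open: 78 mm outside, 72 inside, walls and floor 3, height 12, so the rim is 9 mm above the floor. Origin: centre of its underside, 5 mm above the table; x, y along the sides. Fingers may reach over the rim: keep the tips over 9 mm above the floor.
- bin_green: Green bin, one of four in a 2 x 2 pattern (80 mm pitch) in a black tray; colour order, place and turn vary. Fixed, square, open: 78 mm outside, 72 inside, walls and floor 3, height 12, so the rim is 9 mm above the floor. Origin: centre of its underside, 5 mm above the table; x, y along the sides. Fingers may reach over the rim: keep the tips over 9 mm above the floor.
- bin_blue: Blue bin, one of four in a 2 x 2 pattern (80 mm pitch) in a black tray; colour order, place and turn vary. Fixed, square, open: 78 mm outside, 72 inside, walls and floor 3, height 12, so the rim is 9 mm above the floor. Origin: centre of its underside, 5 mm above the table; x, y along the sides. Fingers may reach over the rim: keep the tips over 9 mm above the floor.
Not all that is in view belongs to the job. Several things look just like the cap_blue: the one meant starts nearest to the robot's base.

How it is judged:
By the outcome, as a careful person would: the job done as asked, in the order asked, and still so for the second after the job is handed in, with the robot touching nothing.
It also fails if it takes over 99 s, if anything falls off the work surface, if the arm or the gripper's body presses on something with over 40 N, if the wrist force passes 120 N, or if a joint passes its speed limit or range.

## Working session

There is one attempt and no reset: what is moved stays moved. The work goes in short steps, Python scripts to look and compute and a tool call to move; the robot and the scene stay as the last step left them, time stands still between calls to the robot, and variables do not carry over. Pictures are saved under pics/ and viewed, at most 14 in all, crops included, and the job is handed in when it is done.

Besides the shell and the picture viewer there is one more tool, called after "Call:" in YAML: its name, and indented under it one key for each argument. arm_command: Moves the arm, as the interface text tells. Its arguments: {"type":"object","properties":{"deltas":{"type":"array"}},"required":["deltas"]}

```bash
mkdir -p pics; ls; python3 - <<'E'
from cell import *
import cv2
s=read_state();print(s['clock'],s['eef_pos'],s['tool_rot'],s['width'])
for n in('top','scene'):
    im,d=get_image(n);cv2.imwrite(f'pics/{n}0.png',im[:,:,::-1])
    import numpy as np;np.savez(f'{n}0.npz',im=im,d=d)
    p=camera_params(n);print(p)
E
```

```text
pics
0.0 [ 235.36315739 -605.20456337  230.39826708] [-3.13968361e+00 -6.73022557e-06  3.70801614e-01] 85.1150611401417
{'camera_matrix': array([[410.68024895,   0.        , 319.5858025 ],
       [  0.        , 410.68024895, 199.01203612],
       [  0.        ,   0.        ,   1.        ]]), 'extrinsics': array([[-1.77550627e-02, -9.93995391e-01,  1.07971852e-01,
         4.08775483e+02],
       [-9.99842207e-01,  1.77122432e-02, -1.35565801e-03,
        -3.25929423e+00],
       [-5.64905880e-04, -1.07978884e-01, -9.94153027e-01,
         1.12930176e+03],
       [ 0.00000000e+00,  0.00000000e+00,  0.00000000e+00,
         1.00000000e+00]])}
{'camera_matrix': array([[506.6491846 ,   0.        , 323.68619066],
       [  0.        , 506.6491846 , 195.74016855],
       [  0.        ,   0.        ,   1.        ]]), 'extrinsics': array([[ 3.87725394e-01,  6.57043626e-01, -6.46500343e-01,
         1.27994823e+03],
       [ 9.21691552e-01, -2.85779888e-01,  2.62325254e-01,
        -3.35181053e+02],
       [-1.23976594e-02, -6.97584066e-01, -7.16395679e-01,
         8.67803318e+02],
       [ 0.00000000e+00,  0.00000000e+00,  0.00000000e+00,
         1.00000000e+00]])}
```

View pics/top0.png

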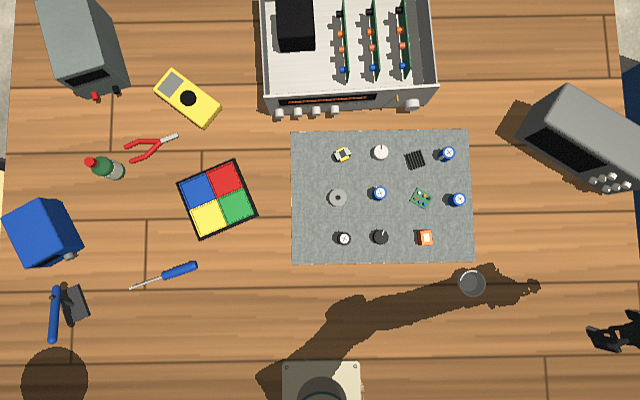

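View pics/scene0.png

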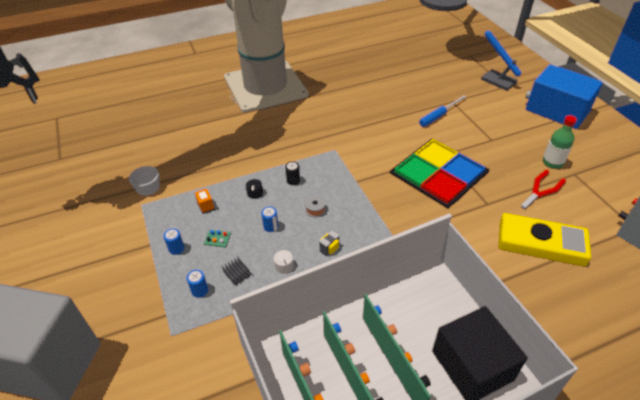

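The top view shows the transformer at (342,154), the silver knob at (381,152), the blue capacitors at (379,193), (447,153) and (458,199), the relay at (426,237), and the tray near (217,199). The capacitor at (379,193) is nearest to the base. The scene view shows the same layout from the far side. Next I'll measure positions using heights from depth.

```bash
cat > h.py <<'E'
import numpy as np,cv2
from cell import *
def xyz(n,d):
    p=camera_params(n);K,T=p['camera_matrix'],p['extrinsics']
    v,u=np.mgrid[:400,:640]
    c=np.dstack([(u-K[0,2])/K[0,0]*d,(v-K[1,2])/K[1,1]*d,d])
    return c@T[:3,:3].T+T[:3,3]
def ray(n,u,v,z):
    p=camera_params(n);K,T=p['camera_matrix'],p['extrinsics']
    r=T[:3,:3]@np.array([(u-K[0,2])/K[0,0],(v-K[1,2])/K[1,1],1]);o=T[:3,3]
    return (o+r*(z-o[2])/r[2]).round(1)
def project(n,P):
    p=camera_params(n);K,T=p['camera_matrix'],p['extrinsics']
    c=K@(T[:3,:3].T@(np.array(P)-T[:3,3]));return c[:2]/c[2]
E
python3 - <<'E'
from h import *
z=np.load('top0.npz');im,d=z['im'],z['d'];P=xyz('top',d)
print('mat z',np.median(P[215:225,300:330,2]),np.std(P[215:225,300:330,2]),'table',np.median(P[280:290,200:260,2]))
for n,(u,v),h in [('tr',(342,154),38),('kn',(381,152),32),('cap',(379,193),52),('cap2',(447,153),52),('cap3',(458,199),52),('rel',(426,237),40),('kb',(381,237),32),('cb',(344,238),52),('spk',(338,198),20),('sink',(414,159),20),('pcb',(420,197),10)]:
    m=np.zeros((400,640),np.uint8);m[v-16:v+17,u-16:u+17]=1
    Z=P[:,:,2];top=Z[m>0].max()
    m=((m>0)&(Z>max(h-9,8))).astype(np.uint8)
    c=max(cv2.findContours(m,0,1)[0],key=cv2.contourArea)
    mm=cv2.moments(m,True);uu,vv=mm['m10']/mm['m00'],mm['m01']/mm['m00']
    q=np.array([ray('top',*pt[0],h)[:2] for pt in c],np.float32)
    X=ray('top',uu,vv,h);print(n,'maxz',top.round(1),'px',round(uu,1),round(vv,1),'xyz',X,'r',np.hypot(*X[:2]).round(),m.sum(),'rect',[np.round(a,1) for a in cv2.minAreaRect(q)],'scenepx',project('scene',X).round(1))
hsv=cv2.cvtColor(im,cv2.COLOR_RGB2HSV)
for n,lo,hi in [('red',0,6),('yellow',24,34),('green',45,75),('blue',105,118)]:
    m=cv2.inRange(hsv,(lo,120,60),(hi,255,255));m[:,:174]=0;m[:,262:]=0;m[:154]=0;m[246:]=0
    m=cv2.morphologyEx(m,cv2.MORPH_OPEN,np.ones((5,5)))
    c=max(cv2.findContours(m,0,1)[0],key=cv2.contourArea)
    q=np.array([ray('top',*pt[0],13)[:2] for pt in c],np.float32)
    M=cv2.moments(c);print(n,ray('top',M['m10']/M['m00'],M['m01']/M['m00'],13),[np.round(a,1) for a in cv2.minAreaRect(q)])
a=cv2.resize(im[140:250,325:470],None,fx=5.4,fy=5.4,interpolation=cv2.INTER_CUBIC);cv2.imwrite('pics/mat.png',a[:,:,::-1])
E
```

```text
mat z 1.6671338307863834 91.77521126588785 table -0.38248435762034205
tr maxz 1129.3 px 342.1 154.1 xyz [648.4 -67.7  38. ] r 652.0 169 rect [array([648.2, -67.8]), array([33.2, 41.4]), np.float64(25.1)] scenepx [329.3 237. ]
kn maxz 1129.3 px 380.3 152.2 xyz [ 653.2 -172.2   32. ] r 676.0 173 rect [array([ 653. , -172.1]), array([36.7, 39.2]), np.float64(43.7)] scenepx [283.8 256.1]
cap maxz 1129.3 px 379.6 192.9 xyz [ 539.2 -163.7   52. ] r 564.0 141 rect [array([ 539. , -163.3]), array([34.5, 32. ]), np.float64(88.9)] scenepx [269.3 211. ]
cap2 maxz 1129.3 px 447.8 152.9 xyz [ 643.6 -349.2   52. ] r 732.0 143 rect [array([ 644. , -349.2]), array([31.9, 35. ]), np.float64(43.6)] scenepx [196.3 274.9]
cap3 maxz 1129.3 px 458.6 199.3 xyz [ 518.6 -371.5   52. ] r 638.0 145 rect [array([ 519.3, -371.1]), array([34.5, 32. ]), np.float64(87.9)] scenepx [172.4 233.4]
rel maxz 1129.3 px 425.5 237.7 xyz [ 419.4 -282.5   40. ] r 506.0 178 rect [array([ 419.8, -282.6]), array([38.8, 31.9]), np.float64(4.3)] scenepx [204.  194.4]
kb maxz 1129.3 px 380.3 237.4 xyz [ 422.5 -164.5   32. ] r 453.0
[... 387 characters left out ...]
 scenepx [315.1 204.2]
sink maxz 1129.3 px 415.5 159.7 xyz [ 633.2 -269.9   20. ] r 688.0 205 rect [array([ 633.6, -269.7]), array([45.5, 42.7]), np.float64(17.4)] scenepx [236.2 267.6]
pcb maxz 1129.3 px 421.2 198.6 xyz [ 526.4 -283.4   10. ] r 598.0 85 rect [array([ 536.1, -290.6]), array([10.2, 14.1]), np.float64(76.1)] scenepx [217.5 235.9]
red [591.4 257.1  13. ] [array([591.5, 257.6]), array([78.7, 79.6]), np.float64(22.7)]
yellow [483.9 298.2  13. ] [array([484.6, 298.4]), array([76.5, 72.4]), np.float64(22.6)]
green [514.7 225.7  13. ] [array([514.6, 225.9]), array([79.5, 79.5]), np.float64(22.6)]
blue [559.8 332.9  13. ] [array([559.8, 332.8]), array([80. , 80.2]), np.float64(22.5)]
```

View pics/mat.png

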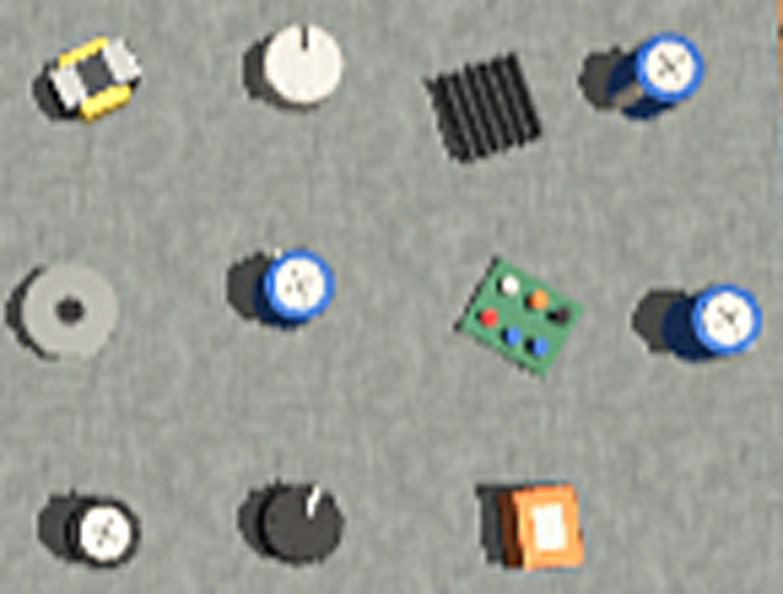

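The crop shows the transformer's core axis running from (68,92) to (124,62), which is about 116° in world. The relay's long axis is about 4° off x, and the target capacitor stands clear at (298,287). Measured sizes and heights match the ones given.

First move: the silver knob, hovering at z = 120.

Call:
arm_command:
  deltas:
    - {"dx": 0.418,"dy": 0.434,"dz": -0.11,"jaw": 1}
    - {"dx": 0.418,"dy": 0.434,"dz": -0.11,"jaw": 1}
    - {"dx": 0.418,"dy": 0.434,"dz": -0.11,"jaw": 1}
    - {"dx": 0.418,"dy": 0.434,"dz": -0.11,"jaw": 1}
    - {"dx": 0.418,"dy": 0.434,"dz": -0.11,"jaw": 1}
    - {"dx": 0.418,"dy": 0.434,"dz": -0.11,"jaw": 1}
    - {"dx": 0.418,"dy": 0.434,"dz": -0.11,"jaw": 1}
    - {"dx": 0.418,"dy": 0.434,"dz": -0.11,"jaw": 1}
    - {"dx": 0.418,"dy": 0.434,"dz": -0.11,"jaw": 1}
    - {"dx": 0.418,"dy": 0.434,"dz": -0.11,"jaw": 1}
    - {"dx": 0.418,"dy": 0.434,"dz": -0.11,"jaw": 1}
    - {"dx": 0.418,"dy": 0.434,"dz": -0.11,"jaw": 1}
    - {"dx": 0.418,"dy": 0.434,"dz": -0.11,"jaw": 1}
    - {"dx": 0.418,"dy": 0.434,"dz": -0.11,"jaw": 1}
    - {"dx": 0.418,"dy": 0.434,"dz": -0.11,"jaw": 1}
    - {"dx": 0.418,"dy": 0.434,"dz": -0.11,"jaw": 1}
    - {"dx": 0.418,"dy": 0.434,"dz": -0.11,"jaw": 1}

```text
invalid input at $.deltas[0]: expected keys dx, dy, dz, yaw, jaw
```

Call:
arm_command:
  deltas:
    - {"dx": 0.418,"dy": 0.434,"dz": -0.11,"yaw": 0,"jaw": 1}
    - {"dx": 0.418,"dy": 0.434,"dz": -0.11,"yaw": 0,"jaw": 1}
    - {"dx": 0.418,"dy": 0.434,"dz": -0.11,"yaw": 0,"jaw": 1}
    - {"dx": 0.418,"dy": 0.434,"dz": -0.11,"yaw": 0,"jaw": 1}
    - {"dx": 0.418,"dy": 0.434,"dz": -0.11,"yaw": 0,"jaw": 1}
    - {"dx": 0.418,"dy": 0.434,"dz": -0.11,"yaw": 0,"jaw": 1}
    - {"dx": 0.418,"dy": 0.434,"dz": -0.11,"yaw": 0,"jaw": 1}
    - {"dx": 0.418,"dy": 0.434,"dz": -0.11,"yaw": 0,"jaw": 1}
    - {"dx": 0.418,"dy": 0.434,"dz": -0.11,"yaw": 0,"jaw": 1}
    - {"dx": 0.418,"dy": 0.434,"dz": -0.11,"yaw": 0,"jaw": 1}
    - {"dx": 0.418,"dy": 0.434,"dz": -0.11,"yaw": 0,"jaw": 1}
    - {"dx": 0.418,"dy": 0.434,"dz": -0.11,"yaw": 0,"jaw": 1}
    - {"dx": 0.418,"dy": 0.434,"dz": -0.11,"yaw": 0,"jaw": 1}
    - {"dx": 0.418,"dy": 0.434,"dz": -0.11,"yaw": 0,"jaw": 1}
    - {"dx": 0.418,"dy": 0.434,"dz": -0.11,"yaw": 0,"jaw": 1}
    - {"dx": 0.418,"dy": 0.434,"dz": -0.11,"yaw": 0,"jaw": 1}

```text
clock: 1.7
eef_pos: [652.1, -174.9, 121.6]
tool_rot: [3.14, 0.001, 0.367]
force: [-0.0, -0.4, -0.2]
width: 85.0
gripper_force: 0.0
```

Call:
arm_command:
  deltas:
    - {"dx": 0,"dy": 0.001,"dz": -0.04,"yaw": 0,"jaw": 1}
    - {"dx": 0,"dy": 0.001,"dz": -0.08,"yaw": 0,"jaw": 1}
    - {"dx": 0,"dy": 0.001,"dz": -0.1,"yaw": 0,"jaw": 1}
    - {"dx": 0,"dy": 0.001,"dz": -0.11,"yaw": 0,"jaw": 1}
    - {"dx": 0,"dy": 0.001,"dz": -0.11,"yaw": 0,"jaw": 1}
    - {"dx": 0,"dy": 0.001,"dz": -0.11,"yaw": 0,"jaw": 1}
    - {"dx": 0,"dy": 0.001,"dz": -0.11,"yaw": 0,"jaw": 0.3}
    - {"dx": 0,"dy": 0.001,"dz": -0.11,"yaw": 0,"jaw": 0.3}
    - {"dx": 0,"dy": 0.001,"dz": -0.11,"yaw": 0,"jaw": 0.3}
    - {"dx": 0,"dy": 0.001,"dz": -0.11,"yaw": 0,"jaw": 0.3}
    - {"dx": 0,"dy": 0.001,"dz": -0.11,"yaw": 0,"jaw": 0.3}
    - {"dx": 0,"dy": 0.001,"dz": -0.11,"yaw": 0,"jaw": 0.3}
    - {"dx": 0,"dy": 0.001,"dz": -0.11,"yaw": 0,"jaw": 0.3}
    - {"dx": 0,"dy": 0.001,"dz": -0.11,"yaw": 0,"jaw": 0.3}

```text
clock: 3.1
eef_pos: [654.5, -171.2, 12.6]
tool_rot: [3.14, -0.002, 0.371]
force: [-0.4, -0.1, 5.3]
width: 37.2
gripper_force: 60.2
```

Call:
arm_command:
  deltas:
    - {"dx": 0,"dy": 0,"dz": 0.02,"yaw": 0,"jaw": 0.3}
    - {"dx": 0,"dy": 0,"dz": 0.05,"yaw": 0,"jaw": 0.3}
    - {"dx": 0,"dy": 0,"dz": 0.09,"yaw": 0,"jaw": 0.3}
    - {"dx": 0,"dy": 0,"dz": 0.12,"yaw": 0,"jaw": 0.3}
    - {"dx": 0,"dy": 0,"dz": 0.12,"yaw": 0,"jaw": 0.3}
    - {"dx": 0,"dy": 0,"dz": 0.12,"yaw": 0,"jaw": 0.3}

```text
clock: 3.7
eef_pos: [653.7, -170.7, 131.9]
tool_rot: [3.141, -0.001, 0.371]
force: [-0.5, 0.1, -1.6]
width: 37.4
gripper_force: 60.2
```

```bash
python3 - <<'E'
from h import *
im,d=get_image('scene');s=read_state();print(s['eef_pos'],s['width'],s['gripper_force'])
u,v=project('scene',s['eef_pos']).astype(int);print(u,v)
a=cv2.resize(im[max(v-70,0):v+60,max(u-70,0):u+70],None,fx=4,fy=4);cv2.imwrite('pics/knob1.png',a[:,:,::-1])
E
```

```text
[ 652.79042978 -170.47592761  130.63033486] 37.332593232401564 60.17395377159119
281 224
```

View pics/knob1.png

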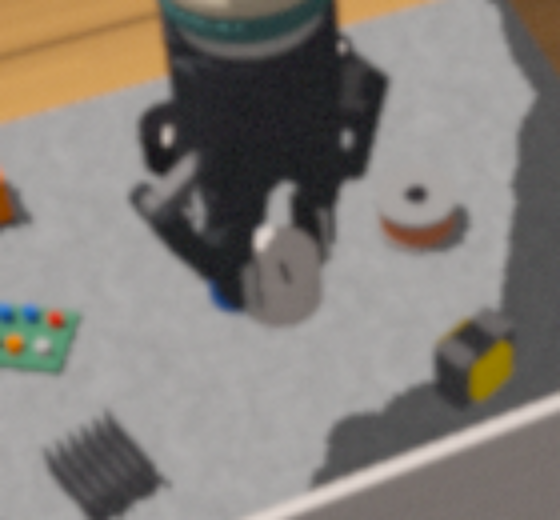

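The knob has tilted in the grip: its face is turned towards the camera at about (285,270). I'll measure its normal.

```bash
python3 - <<'E'
from h import *
im,d=get_image('scene');P=xyz('scene',d)
Z=P[:,:,2]
e=read_state()['eef_pos']
D=np.linalg.norm(P-np.array(e),axis=2)
hsv=cv2.cvtColor(im,cv2.COLOR_RGB2HSV)
m=(D<45)&(hsv[:,:,1]<60)&(hsv[:,:,2]>110)
mm=cv2.connectedComponentsWithStats(m.astype(np.uint8));print(mm[2])
i=1+np.argmax(mm[2][1:,4]);m=mm[1]==i
Q=P[m]
for t in range(5):
    c=np.median(Q,0);w=np.linalg.svd(Q-Q.mean(0))[2][2];r=(Q-Q.mean(0))@w;Q=Q[abs(r)<max(2,1.5*r.std())]
print(len(Q),Q.mean(0).round(1),w.round(3),r.std(),Q.min(0).round(),Q.max(0).round(),np.array(e).round(1))
# lower extent of whole knob incl. side
k=(D<50);print('minz near',np.sort(Z[k])[:10].round(1))
E
```

```text
[[     0      0    640    400 255668]
 [   283    206      1      3      3]
 [   273    210     19     26    324]
 [   292    215      2      5      5]]
170 [ 660.  -169.3  144.8] [ 0.574 -0.29   0.766] 3.9063370372539907 [ 641. -186.  126.] [ 674. -154.  154.] [ 652.4 -170.4  129.9]
minz near [119.7 120.5 120.6 121.  121.7 121.7 121.8 122.  122.1 122.1]
```

The knob leans about 40° towards +x, below its 53° tipping limit. I'll lower it until its edge touches the mat, drag it a little towards −x to right it, and release.

Call:
arm_command:
  deltas:
    - {"dx": 0,"dy": 0,"dz": -0.04,"yaw": 0,"jaw": 0.3}
    - {"dx": 0,"dy": 0,"dz": -0.07,"yaw": 0,"jaw": 0.3}
    - {"dx": 0,"dy": 0,"dz": -0.09,"yaw": 0,"jaw": 0.3}
    - {"dx": 0,"dy": 0,"dz": -0.1,"yaw": 0,"jaw": 0.3}
    - {"dx": 0,"dy": 0,"dz": -0.102,"yaw": 0,"jaw": 0.3}
    - {"dx": 0,"dy": 0,"dz": -0.104,"yaw": 0,"jaw": 0.3}
    - {"dx": 0,"dy": 0,"dz": -0.104,"yaw": 0,"jaw": 0.3}

```text
clock: 4.5
eef_pos: [654.2, -171.0, 28.1]
tool_rot: [3.141, -0.001, 0.371]
force: [-0.6, 0.1, -1.8]
width: 37.5
gripper_force: 60.2
```

Call:
arm_command:
  deltas:
    - {"dx": 0,"dy": 0,"dz": -0.003,"yaw": 0,"jaw": 0.3}
    - {"dx": 0,"dy": 0,"dz": -0.005,"yaw": 0,"jaw": 0.3}
    - {"dx": 0,"dy": 0,"dz": -0.005,"yaw": 0,"jaw": 0.3}

```text
clock: 4.8
eef_pos: [653.5, -170.8, 22.4]
tool_rot: [3.142, -0.0, 0.371]
force: [-1.4, -0.1, -1.3]
width: 37.7
gripper_force: 60.2
```

Call:
arm_command:
  deltas:
    - {"dx": 0,"dy": 0,"dz": -0.002,"yaw": 0,"jaw": 0.3}
    - {"dx": 0,"dy": 0,"dz": -0.004,"yaw": 0,"jaw": 0.3}
    - {"dx": 0,"dy": 0,"dz": -0.004,"yaw": 0,"jaw": 0.3}

```text
clock: 5.1
eef_pos: [653.3, -170.8, 18.0]
tool_rot: [-3.141, 0.0, 0.371]
force: [0.6, 0.4, -1.2]
width: 37.5
gripper_force: 60.2
```

Call:
arm_command:
  deltas:
    - {"dx": -0.003,"dy": -0.001,"dz": -0.002,"yaw": 0,"jaw": 0.3}
    - {"dx": -0.007,"dy": -0.003,"dz": -0.003,"yaw": 0,"jaw": 0.3}
    - {"dx": -0.011,"dy": -0.004,"dz": -0.004,"yaw": 0,"jaw": 0.3}
    - {"dx": -0.011,"dy": -0.004,"dz": -0.004,"yaw": 0,"jaw": 0.3}

```text
clock: 5.5
eef_pos: [641.3, -175.4, 14.1]
tool_rot: [-3.141, 0.001, 0.37]
force: [-0.3, -0.1, -1.1]
width: 37.1
gripper_force: 60.2
```

```bash
python3 - <<'E'
from h import *
im,d=get_image('scene');s=read_state();print(s['eef_pos'],s['width'],s['force'])
u,v=project('scene',s['eef_pos']).astype(int);print(u,v)
a=cv2.resize(im[max(v-50,0):v+40,max(u-50,0):u+50],None,fx=6,fy=6);cv2.imwrite('pics/knob2.png',a[:,:,::-1])
E
```

```text
[ 642.02019795 -175.19770101   14.25453132] 37.31499269225623 [-0.0552542  -0.02803815 -0.00315158]
281 257
```

View pics/knob2.png

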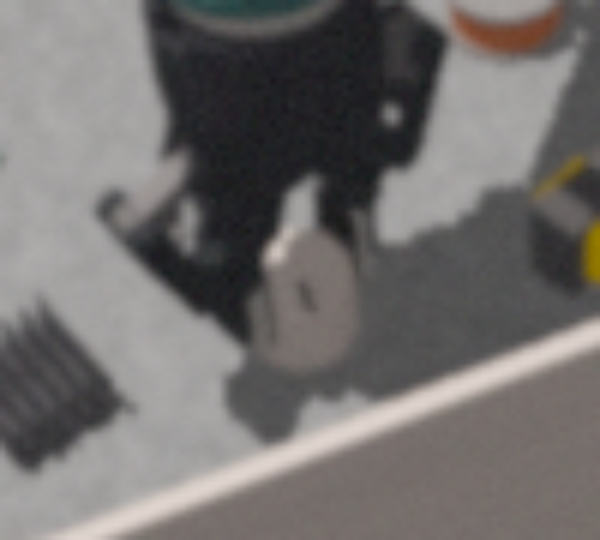

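The knob is still tilted, with its face at (305,295), and isn't clearly touching the mat yet. I'll go lower in small steps.

Call:
arm_command:
  deltas:
    - {"dx": 0,"dy": 0,"dz": -0.002,"yaw": 0,"jaw": 0.3}
    - {"dx": 0,"dy": 0,"dz": -0.004,"yaw": 0,"jaw": 0.3}
    - {"dx": 0,"dy": 0,"dz": -0.004,"yaw": 0,"jaw": 0.3}

```text
clock: 5.85
eef_pos: [643.0, -174.9, 12.6]
tool_rot: [3.141, -0.001, 0.371]
force: [-4.5, 0.8, 13.8]
width: 37.4
gripper_force: 61.7
```

Call:
arm_command:
  deltas:
    - {"dx": -0.004,"dy": -0.0015,"dz": 0,"yaw": 0,"jaw": 0.3}
    - {"dx": -0.008,"dy": -0.003,"dz": 0,"yaw": 0,"jaw": 0.3}
    - {"dx": -0.012,"dy": -0.0045,"dz": 0,"yaw": 0,"jaw": 0.3}
    - {"dx": -0.012,"dy": -0.0045,"dz": 0,"yaw": 0,"jaw": 0.3}

```text
clock: 6.25
eef_pos: [634.7, -178.9, 12.7]
tool_rot: [3.138, -0.008, 0.371]
force: [3.0, 2.1, 7.1]
width: 37.1
gripper_force: 60.8
```

```bash
python3 - <<'E'
from h import *
im,d=get_image('scene');s=read_state();print(s['eef_pos'],s['width'],s['force'])
P=xyz('scene',d)
u,v=project('scene',s['eef_pos']).astype(int);print(u,v)
a=cv2.resize(im[max(v-50,0):v+40,max(u-50,0):u+50],None,fx=6,fy=6);cv2.imwrite('pics/knob3.png',a[:,:,::-1])
E
```

```text
[ 634.77345655 -178.86659091   12.65455632] 37.43803699975546 [2.59950228 1.32241406 7.75560765]
278 256
```

View pics/knob3.png

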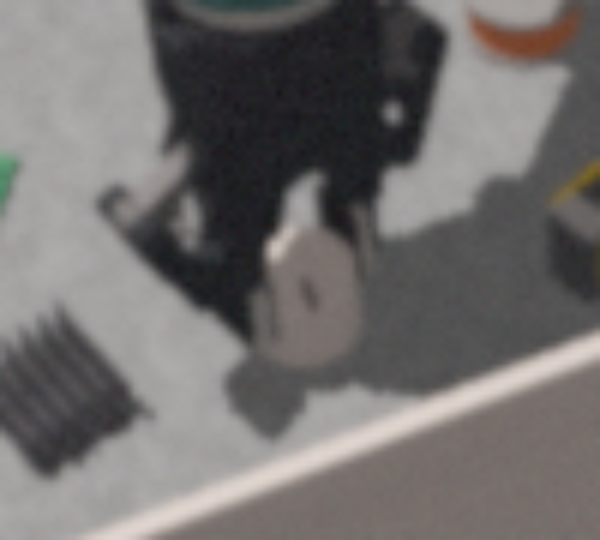

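The blob's height of about 22 px, the contact at the original grasp height and the poor plane fit (3.9 mm) suggest the knob may be upright, with its top and side shaded alike. I'll check the depth profile.

```bash
python3 - <<'E'
from h import *
im,d=get_image('scene');P=xyz('scene',d)
u0,v0=281,256
for v in range(v0-18,v0+22,2): print(v,[tuple(P[v,u].round().astype(int)) for u in (276,280,284)])
E
```

```text
238 [(np.int64(578), np.int64(-166), np.int64(4)), (np.int64(617), np.int64(-166), np.int64(47)), (np.int64(628), np.int64(-161), np.int64(57))]
240 [(np.int64(583), np.int64(-167), np.int64(3)), (np.int64(614), np.int64(-166), np.int64(38)), (np.int64(630), np.int64(-162), np.int64(53))]
242 [(np.int64(588), np.int64(-169), np.int64(3)), (np.int64(591), np.int64(-161), np.int64(2)), (np.int64(628), np.int64(-162), np.int64(44))]
244 [(np.int64(617), np.int64(-177), np.int64(32)), (np.int64(620), np.int64(-169), np.int64(32)), (np.int64(627), np.int64(-162), np.int64(37))]
246 [(np.int64(624), np.int64(-179), np.int64(34)), (np.int64(626), np.int64(-171), np.int64(34)), (np.int64(630), np.int64(-163), np.int64(34))]
248 [(np.int64(628), np.int64(-180), np.int64(34)), (np.int64(631), np.int64(-172), np.int64(33)), (np.int64(633), np.int64(-165), np.int64(32))]
250 [(np.int64(634), np.int64(-182), np.int64(35)), (np.int64(638), np.int64(-175), np.int64(36)), (np.int64(638), np.int64(-166), np.int64(31))]
252 [(np.int64(637), np.int64(-184), np.int64(32)), (np.int64(643), np.int64(-177)
[... 1097 characters left out ...]
(655), np.int64(-192), np.int64(4)), (np.int64(658), np.int64(-184), np.int64(3)), (np.int64(661), np.int64(-177), np.int64(3))]
270 [(np.int64(660), np.int64(-194), np.int64(4)), (np.int64(661), np.int64(-186), np.int64(1)), (np.int64(668), np.int64(-179), np.int64(6))]
272 [(np.int64(662), np.int64(-195), np.int64(0)), (np.int64(668), np.int64(-188), np.int64(4)), (np.int64(670), np.int64(-180), np.int64(3))]
274 [(np.int64(669), np.int64(-197), np.int64(2)), (np.int64(672), np.int64(-189), np.int64(2)), (np.int64(675), np.int64(-182), np.int64(3))]
276 [(np.int64(671), np.int64(-198), np.int64(0)), (np.int64(677), np.int64(-191), np.int64(4)), (np.int64(679), np.int64(-183), np.int64(2))]
```

The top is flat at z ≈ 33 and the side is vertical, so the knob is upright and well gripped. I'll lift it and carry it to the red bin (590,257).

Call:
arm_command:
  deltas:
    - {"dx": 0,"dy": 0,"dz": 0.03,"yaw": 0,"jaw": 0.3}
    - {"dx": 0,"dy": 0,"dz": 0.07,"yaw": 0,"jaw": 0.3}
    - {"dx": 0,"dy": 0.02,"dz": 0.09,"yaw": 0,"jaw": 0.3}
    - {"dx": -0.005,"dy": 0.06,"dz": 0.09,"yaw": 0,"jaw": 0.3}
    - {"dx": -0.01,"dy": 0.1,"dz": 0.09,"yaw": 0,"jaw": 0.3}
    - {"dx": -0.015,"dy": 0.14,"dz": 0.09,"yaw": 0,"jaw": 0.3}
    - {"dx": -0.02,"dy": 0.18,"dz": 0.09,"yaw": 0,"jaw": 0.3}
    - {"dx": -0.025,"dy": 0.22,"dz": 0.09,"yaw": 0,"jaw": 0.3}
    - {"dx": -0.03,"dy": 0.26,"dz": 0.09,"yaw": 0,"jaw": 0.3}
    - {"dx": -0.035,"dy": 0.3,"dz": 0.09,"yaw": 0,"jaw": 0.3}
    - {"dx": -0.04,"dy": 0.34,"dz": 0.09,"yaw": 0,"jaw": 0.3}
    - {"dx": -0.041,"dy": 0.38,"dz": 0.09,"yaw": 0,"jaw": 0.3}
    - {"dx": -0.041,"dy": 0.415,"dz": 0.09,"yaw": 0,"jaw": 0.3}
    - {"dx": -0.041,"dy": 0.436,"dz": 0.085,"yaw": 0,"jaw": 0.3}
    - {"dx": -0.041,"dy": 0.436,"dz": 0.06,"yaw": 0,"jaw": 0.3}
    - {"dx": -0.041,"dy": 0.436,"dz": 0.035,"yaw": 0,"jaw": 0.3}
    - {"dx": -0.041,"dy": 0.436,"dz": 0.02,"yaw": 0,"jaw": 0.3}
    - {"dx": -0.041,"dy": 0.436,"dz": 0.02,"yaw": 0,"jaw": 0.3}

```text
clock: 8.15
eef_pos: [587.9, 256.0, 28.0]
tool_rot: [3.141, 0.004, 0.371]
force: [-0.2, -0.2, -0.7]
width: 37.4
gripper_force: 60.2
```

Call:
arm_command:
  deltas:
    - {"dx": 0,"dy": 0,"dz": -0.004,"yaw": 0,"jaw": 0.3}
    - {"dx": 0,"dy": 0,"dz": -0.008,"yaw": 0,"jaw": 0.3}
    - {"dx": 0,"dy": 0,"dz": -0.009,"yaw": 0,"jaw": 0.3}
    - {"dx": 0,"dy": 0,"dz": -0.009,"yaw": 0,"jaw": 0.3}

```text
clock: 8.55
eef_pos: [589.9, 256.8, 21.8]
tool_rot: [-3.141, -0.001, 0.371]
force: [-0.2, -0.6, 0.2]
width: 37.5
gripper_force: 60.2
```

Call:
arm_command:
  deltas:
    - {"dx": 0,"dy": 0,"dz": -0.001,"yaw": 0,"jaw": 0.3}
    - {"dx": 0,"dy": 0,"dz": -0.002,"yaw": 0,"jaw": 0.3}
    - {"dx": 0,"dy": 0,"dz": -0.002,"yaw": 0,"jaw": 0.3}

```text
clock: 8.85
eef_pos: [589.6, 256.6, 19.3]
tool_rot: [-3.142, -0.0, 0.371]
force: [-0.1, 0.5, -1.7]
width: 37.3
gripper_force: 60.2
```

Call:
arm_command:
  deltas:
    - {"dx": 0,"dy": 0,"dz": 0,"yaw": 0,"jaw": 0.55}
    - {"dx": 0,"dy": 0,"dz": 0,"yaw": 0,"jaw": 0.65}
    - {"dx": 0,"dy": 0,"dz": 0,"yaw": 0,"jaw": 0.7}
    - {"dx": 0,"dy": 0,"dz": 0,"yaw": 0,"jaw": 0.75}
    - {"dx": 0,"dy": 0,"dz": 0.02,"yaw": 0,"jaw": 0.75}
    - {"dx": 0,"dy": 0,"dz": 0.06,"yaw": 0,"jaw": 1}
    - {"dx": 0,"dy": 0,"dz": 0.1,"yaw": 0,"jaw": 1}
    - {"dx": 0,"dy": 0,"dz": 0.13,"yaw": 0,"jaw": 1}

```text
clock: 9.65
eef_pos: [590.3, 256.9, 151.9]
tool_rot: [-3.142, -0.002, 0.371]
force: [0.1, 0.5, 0.1]
width: 85.4
gripper_force: 0.0
```

Call:
arm_command:
  deltas:
    - {"dx": -0.05,"dy": -0.42,"dz": -0.03,"yaw": 0,"jaw": 1}
    - {"dx": -0.05,"dy": -0.42,"dz": -0.03,"yaw": 0,"jaw": 1}
    - {"dx": -0.05,"dy": -0.42,"dz": -0.03,"yaw": 0,"jaw": 1}
    - {"dx": -0.05,"dy": -0.42,"dz": -0.03,"yaw": 0,"jaw": 1}
    - {"dx": -0.05,"dy": -0.42,"dz": -0.03,"yaw": 0,"jaw": 1}
    - {"dx": -0.05,"dy": -0.42,"dz": -0.03,"yaw": 0,"jaw": 1}
    - {"dx": -0.05,"dy": -0.42,"dz": -0.03,"yaw": 0,"jaw": 1}
    - {"dx": -0.05,"dy": -0.42,"dz": -0.03,"yaw": 0,"jaw": 1}
    - {"dx": -0.05,"dy": -0.42,"dz": -0.03,"yaw": 0,"jaw": 1}
    - {"dx": -0.05,"dy": -0.42,"dz": -0.03,"yaw": 0,"jaw": 1}
    - {"dx": -0.05,"dy": -0.42,"dz": -0.03,"yaw": 0,"jaw": 1}
    - {"dx": -0.05,"dy": -0.42,"dz": -0.03,"yaw": 0,"jaw": 1}

```text
clock: 10.85
eef_pos: [540.0, -161.5, 119.4]
tool_rot: [-3.141, -0.001, 0.373]
force: [0.5, -0.2, 0.0]
width: 85.4
gripper_force: 0.0
```

```bash
python3 - <<'E'
from h import *
im,d=get_image('top');P=xyz('top',d)
Z=P[:,:,2]
u,v=project('top',[589.8,257,38]).astype(int)
m=np.zeros((400,640),bool);m[v-20:v+20,u-20:u+20]=1;m&=(Z>26)&(Z<50)
print(m.sum(),P[m].mean(0).round(1),Z[m].std().round(1))
a=cv2.resize(im[150:250,165:270],None,fx=5,fy=5);cv2.imwrite('pics/tray1.png',a[:,:,::-1])
E
```

```text
180 [587.8 256.3  37.3] 3.0
```

View pics/tray1.png

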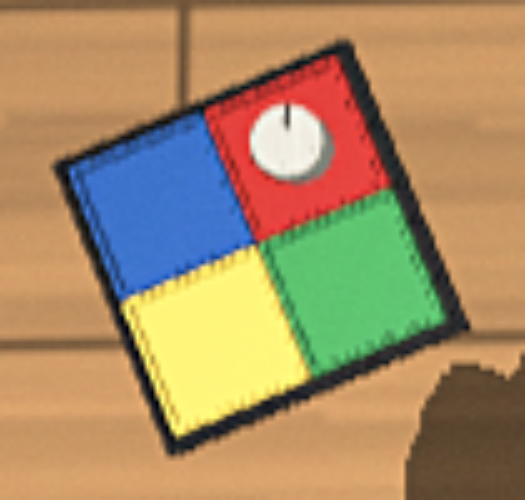

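The silver knob stands upright in the red bin at crop (288,142), with its top at z ≈ 38. Next I'll descend on the blue capacitor.

Call:
arm_command:
  deltas:
    - {"dx": 0,"dy": 0,"dz": -0.03,"yaw": 0,"jaw": 1}
    - {"dx": 0,"dy": 0,"dz": -0.065,"yaw": 0,"jaw": 1}
    - {"dx": 0,"dy": 0,"dz": -0.09,"yaw": 0,"jaw": 1}
    - {"dx": 0,"dy": 0,"dz": -0.101,"yaw": 0,"jaw": 1}
    - {"dx": 0,"dy": 0,"dz": -0.101,"yaw": 0,"jaw": 1}
    - {"dx": 0,"dy": 0,"dz": -0.101,"yaw": 0,"jaw": 0.25}
    - {"dx": 0,"dy": 0,"dz": -0.101,"yaw": 0,"jaw": 0.25}
    - {"dx": 0,"dy": 0,"dz": -0.101,"yaw": 0,"jaw": 0.25}
    - {"dx": 0,"dy": 0,"dz": -0.101,"yaw": 0,"jaw": 0.25}
    - {"dx": 0,"dy": 0,"dz": -0.101,"yaw": 0,"jaw": 0.25}
    - {"dx": 0,"dy": 0,"dz": -0.101,"yaw": 0,"jaw": 0.25}
    - {"dx": 0,"dy": 0,"dz": -0.101,"yaw": 0,"jaw": 0.25}

```text
clock: 12.1
eef_pos: [540.4, -163.6, 19.7]
tool_rot: [3.14, -0.002, 0.371]
force: [-0.9, 0.5, 6.6]
width: 33.7
gripper_force: 59.3
```

Call:
arm_command:
  deltas:
    - {"dx": 0,"dy": 0,"dz": 0.03,"yaw": 0,"jaw": 0.25}
    - {"dx": 0,"dy": 0,"dz": 0.07,"yaw": 0,"jaw": 0.25}
    - {"dx": 0,"dy": 0.02,"dz": 0.1,"yaw": 0,"jaw": 0.25}
    - {"dx": -0.005,"dy": 0.06,"dz": 0.1,"yaw": 0,"jaw": 0.25}
    - {"dx": -0.01,"dy": 0.1,"dz": 0.1,"yaw": 0,"jaw": 0.25}
    - {"dx": -0.015,"dy": 0.14,"dz": 0.1,"yaw": 0,"jaw": 0.25}
    - {"dx": -0.02,"dy": 0.18,"dz": 0.1,"yaw": 0,"jaw": 0.25}
    - {"dx": -0.025,"dy": 0.22,"dz": 0.1,"yaw": 0,"jaw": 0.25}
    - {"dx": -0.03,"dy": 0.26,"dz": 0.1,"yaw": 0,"jaw": 0.25}
    - {"dx": -0.04,"dy": 0.3,"dz": 0.1,"yaw": 0,"jaw": 0.25}
    - {"dx": -0.045,"dy": 0.34,"dz": 0.1,"yaw": 0,"jaw": 0.25}
    - {"dx": -0.05,"dy": 0.38,"dz": 0.1,"yaw": 0,"jaw": 0.25}
    - {"dx": -0.054,"dy": 0.42,"dz": 0.1,"yaw": 0,"jaw": 0.25}
    - {"dx": -0.054,"dy": 0.45,"dz": 0.1,"yaw": 0,"jaw": 0.25}
    - {"dx": -0.054,"dy": 0.463,"dz": 0.09,"yaw": 0,"jaw": 0.25}
    - {"dx": -0.054,"dy": 0.463,"dz": 0.06,"yaw": 0,"jaw": 0.25}
    - {"dx": -0.054,"dy": 0.463,"dz": 0.03,"yaw": 0,"jaw": 0.25}
    - {"dx": -0.054,"dy": 0.463,"dz": 0.015,"yaw": 0,"jaw": 0.25}
    - {"dx": -0.054,"dy": 0.463,"dz": 0.012,"yaw": 0,"jaw": 0.25}
    - {"dx": -0.054,"dy": 0.463,"dz": 0.012,"yaw": 0,"jaw": 0.25}

```text
clock: 14.1
eef_pos: [485.9, 298.9, 30.3]
tool_rot: [3.141, 0.0, 0.37]
force: [-0.1, 0.4, -0.3]
width: 33.4
gripper_force: 59.9
```

Call:
arm_command:
  deltas:
    - {"dx": 0,"dy": 0,"dz": -0.002,"yaw": 0,"jaw": 0.25}
    - {"dx": 0,"dy": 0,"dz": -0.004,"yaw": 0,"jaw": 0.25}
    - {"dx": 0,"dy": 0,"dz": -0.005,"yaw": 0,"jaw": 0.25}
    - {"dx": 0,"dy": 0,"dz": -0.005,"yaw": 0,"jaw": 0.25}

```text
clock: 14.5
eef_pos: [485.8, 299.9, 25.7]
tool_rot: [-3.141, -0.001, 0.371]
force: [0.2, -0.0, -0.5]
width: 33.1
gripper_force: 59.9
```

Call:
arm_command:
  deltas:
    - {"dx": 0,"dy": 0,"dz": -0.001,"yaw": 0,"jaw": 0.25}
    - {"dx": 0,"dy": 0,"dz": -0.001,"yaw": 0,"jaw": 0.25}
    - {"dx": 0,"dy": 0,"dz": -0.001,"yaw": 0,"jaw": 0.5}
    - {"dx": 0,"dy": 0,"dz": -0.001,"yaw": 0,"jaw": 0.6}
    - {"dx": 0,"dy": 0,"dz": -0.001,"yaw": 0,"jaw": 0.65}
    - {"dx": 0,"dy": 0,"dz": -0.001,"yaw": 0,"jaw": 0.7}
    - {"dx": 0,"dy": 0,"dz": 0.02,"yaw": 0,"jaw": 0.7}
    - {"dx": 0,"dy": 0,"dz": 0.06,"yaw": 0,"jaw": 0.7}
    - {"dx": 0,"dy": 0,"dz": 0.1,"yaw": 0,"jaw": 1}
    - {"dx": 0,"dy": 0,"dz": 0.13,"yaw": 0,"jaw": 1}

```text
clock: 15.5
eef_pos: [486.1, 299.9, 157.5]
tool_rot: [-3.141, -0.002, 0.371]
force: [0.0, 0.7, -0.3]
width: 84.3
gripper_force: 0.0
```

Call:
arm_command:
  deltas:
    - {"dx": 0,"dy": -0.29,"dz": -0.02,"yaw": -17,"jaw": 1}
    - {"dx": 0,"dy": -0.29,"dz": -0.02,"yaw": -17,"jaw": 1}
    - {"dx": 0,"dy": -0.29,"dz": -0.02,"yaw": -17,"jaw": 1}
    - {"dx": 0,"dy": -0.29,"dz": -0.02,"yaw": -17,"jaw": 1}
    - {"dx": 0,"dy": -0.29,"dz": -0.02,"yaw": -17,"jaw": 1}
    - {"dx": 0,"dy": -0.29,"dz": -0.02,"yaw": -17,"jaw": 1}
    - {"dx": -0.066,"dy": -0.582,"dz": -0.045,"yaw": -17,"jaw": 1}
    - {"dx": -0.066,"dy": -0.582,"dz": -0.045,"yaw": -17,"jaw": 1}
    - {"dx": -0.066,"dy": -0.582,"dz": -0.045,"yaw": -17,"jaw": 1}
    - {"dx": -0.066,"dy": -0.582,"dz": -0.045,"yaw": -17,"jaw": 1}
    - {"dx": -0.066,"dy": -0.582,"dz": -0.045,"yaw": -17,"jaw": 1}
    - {"dx": -0.066,"dy": -0.582,"dz": -0.045,"yaw": -17,"jaw": 1}
    - {"dx": -0.066,"dy": -0.582,"dz": -0.045,"yaw": -17,"jaw": 1}
    - {"dx": -0.066,"dy": -0.582,"dz": -0.045,"yaw": -17,"jaw": 1}
    - {"dx": -0.066,"dy": -0.582,"dz": -0.045,"yaw": -17,"jaw": 1}
    - {"dx": -0.066,"dy": -0.582,"dz": -0.045,"yaw": -17,"jaw": 1}
    - {"dx": -0.066,"dy": -0.582,"dz": -0.045,"yaw": -17,"jaw": 1}

```text
clock: 17.2
eef_pos: [420.3, -280.7, 110.4]
tool_rot: [-3.141, -0.0, 0.077]
force: [-0.6, 1.4, 0.3]
width: 85.4
gripper_force: 0.0
```

```bash
python3 - <<'E'
from h import *
im,d=get_image('top');P=xyz('top',d)
Z=P[:,:,2]
u,v=project('top',[485,300,58]).astype(int)
m=np.zeros((400,640),bool);m[v-20:v+20,u-20:u+20]=1;m&=(Z>50)&(Z<70)
print(m.sum(),P[m].mean(0).round(1),Z[m].std().round(1))
a=cv2.resize(im[150:250,165:270],None,fx=5,fy=5);cv2.imwrite('pics/tray2.png',a[:,:,::-1])
E
```

```text
144 [484.7 299.4  57.6] 2.5
```

View pics/tray2.png

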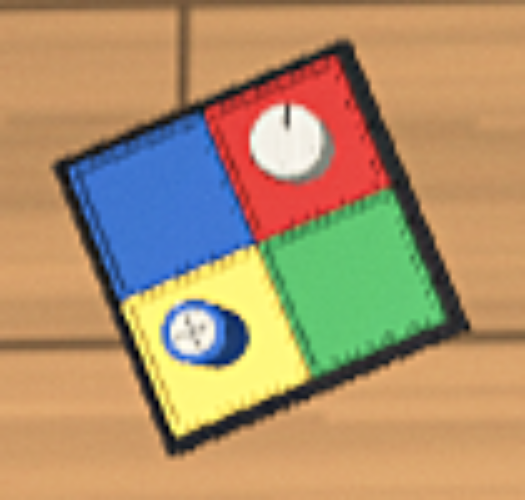

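The blue capacitor stands upright in the yellow bin at crop (193,333), with its top at z ≈ 58. The relay is next.

Call:
arm_command:
  deltas:
    - {"dx": 0,"dy": 0,"dz": -0.03,"yaw": 0,"jaw": 1}
    - {"dx": 0,"dy": 0,"dz": -0.06,"yaw": 0,"jaw": 1}
    - {"dx": 0,"dy": 0,"dz": -0.085,"yaw": 0,"jaw": 1}
    - {"dx": 0,"dy": 0,"dz": -0.095,"yaw": 0,"jaw": 1}
    - {"dx": 0,"dy": 0,"dz": -0.095,"yaw": 0,"jaw": 1}
    - {"dx": 0,"dy": 0,"dz": -0.095,"yaw": 0,"jaw": 0.2}
    - {"dx": 0,"dy": 0,"dz": -0.095,"yaw": 0,"jaw": 0.2}
    - {"dx": 0,"dy": 0,"dz": -0.095,"yaw": 0,"jaw": 0.2}
    - {"dx": 0,"dy": 0,"dz": -0.095,"yaw": 0,"jaw": 0.2}
    - {"dx": 0,"dy": 0,"dz": -0.095,"yaw": 0,"jaw": 0.2}
    - {"dx": 0,"dy": 0,"dz": -0.095,"yaw": 0,"jaw": 0.2}
    - {"dx": 0,"dy": 0,"dz": -0.095,"yaw": 0,"jaw": 0.2}
    - {"dx": 0,"dy": 0,"dz": -0.095,"yaw": 0,"jaw": 0.2}

```text
clock: 18.55
eef_pos: [420.1, -282.8, 16.4]
tool_rot: [3.141, -0.002, 0.074]
force: [0.2, 0.2, 6.1]
width: 29.0
gripper_force: 60.0
```

Call:
arm_command:
  deltas:
    - {"dx": 0,"dy": 0,"dz": 0.03,"yaw": 0,"jaw": 0.2}
    - {"dx": 0,"dy": 0,"dz": 0.07,"yaw": 0,"jaw": 0.2}
    - {"dx": 0.02,"dy": 0.02,"dz": 0.09,"yaw": 0,"jaw": 0.2}
    - {"dx": 0.04,"dy": 0.06,"dz": 0.09,"yaw": 2,"jaw": 0.2}
    - {"dx": 0.05,"dy": 0.1,"dz": 0.09,"yaw": 4,"jaw": 0.2}
    - {"dx": 0.06,"dy": 0.145,"dz": 0.09,"yaw": 6,"jaw": 0.2}
    - {"dx": 0.07,"dy": 0.19,"dz": 0.09,"yaw": 8,"jaw": 0.2}
    - {"dx": 0.08,"dy": 0.235,"dz": 0.09,"yaw": 10,"jaw": 0.2}
    - {"dx": 0.09,"dy": 0.28,"dz": 0.09,"yaw": 12,"jaw": 0.2}
    - {"dx": 0.096,"dy": 0.325,"dz": 0.09,"yaw": 14,"jaw": 0.2}
    - {"dx": 0.096,"dy": 0.37,"dz": 0.09,"yaw": 16,"jaw": 0.2}
    - {"dx": 0.096,"dy": 0.415,"dz": 0.09,"yaw": 18,"jaw": 0.2}
    - {"dx": 0.096,"dy": 0.46,"dz": 0.09,"yaw": 18,"jaw": 0.2}
    - {"dx": 0.096,"dy": 0.49,"dz": 0.09,"yaw": 18,"jaw": 0.2}
    - {"dx": 0.096,"dy": 0.508,"dz": 0.085,"yaw": 18,"jaw": 0.2}
    - {"dx": 0.096,"dy": 0.508,"dz": 0.055,"yaw": 18,"jaw": 0.2}
    - {"dx": 0.096,"dy": 0.508,"dz": 0.03,"yaw": 18,"jaw": 0.2}
    - {"dx": 0.096,"dy": 0.508,"dz": 0.015,"yaw": 18,"jaw": 0.2}
    - {"dx": 0.096,"dy": 0.508,"dz": 0.012,"yaw": 18,"jaw": 0.2}
    - {"dx": 0.096,"dy": 0.508,"dz": 0.012,"yaw": 18,"jaw": 0.2}

```text
clock: 20.55
eef_pos: [515.7, 224.8, 27.2]
tool_rot: [3.141, 0.001, 0.387]
force: [0.4, 0.7, -0.7]
width: 28.7
gripper_force: 59.4
```

Call:
arm_command:
  deltas:
    - {"dx": 0,"dy": 0.001,"dz": -0.002,"yaw": 0,"jaw": 0.2}
    - {"dx": 0,"dy": 0.001,"dz": -0.004,"yaw": 0,"jaw": 0.2}
    - {"dx": 0,"dy": 0.001,"dz": -0.005,"yaw": 0,"jaw": 0.2}
    - {"dx": 0,"dy": 0.001,"dz": -0.005,"yaw": 0,"jaw": 0.2}

```text
clock: 20.95
eef_pos: [515.7, 226.8, 22.6]
tool_rot: [-3.142, -0.001, 0.388]
force: [0.5, 0.1, -0.9]
width: 29.2
gripper_force: 59.4
```

Call:
arm_command:
  deltas:
    - {"dx": 0,"dy": 0,"dz": -0.001,"yaw": 0,"jaw": 0.2}
    - {"dx": 0,"dy": 0,"dz": -0.001,"yaw": 0,"jaw": 0.2}
    - {"dx": 0,"dy": 0,"dz": -0.001,"yaw": 0,"jaw": 0.45}
    - {"dx": 0,"dy": 0,"dz": -0.001,"yaw": 0,"jaw": 0.55}
    - {"dx": 0,"dy": 0,"dz": -0.001,"yaw": 0,"jaw": 0.6}
    - {"dx": 0,"dy": 0,"dz": -0.001,"yaw": 0,"jaw": 0.6}
    - {"dx": 0,"dy": 0,"dz": 0.02,"yaw": 0,"jaw": 0.6}
    - {"dx": 0,"dy": 0,"dz": 0.06,"yaw": 0,"jaw": 0.6}
    - {"dx": 0,"dy": 0,"dz": 0.1,"yaw": 0,"jaw": 1}
    - {"dx": 0,"dy": 0,"dz": 0.13,"yaw": 0,"jaw": 1}

```text
clock: 21.95
eef_pos: [516.1, 226.7, 154.4]
tool_rot: [3.142, -0.002, 0.388]
force: [0.6, 0.4, -1.0]
width: 78.0
gripper_force: 0.0
```

Call:
arm_command:
  deltas:
    - {"dx": 0.133,"dy": -0.294,"dz": -0.035,"yaw": 4,"jaw": 1}
    - {"dx": 0.133,"dy": -0.294,"dz": -0.035,"yaw": 4,"jaw": 1}
    - {"dx": 0.133,"dy": -0.294,"dz": -0.035,"yaw": 4,"jaw": 1}
    - {"dx": 0.133,"dy": -0.294,"dz": -0.035,"yaw": 4,"jaw": 1}
    - {"dx": 0.133,"dy": -0.294,"dz": -0.035,"yaw": 4,"jaw": 1}
    - {"dx": 0.133,"dy": -0.294,"dz": -0.035,"yaw": 4,"jaw": 1}
    - {"dx": 0.133,"dy": -0.294,"dz": -0.035,"yaw": 4,"jaw": 1}
    - {"dx": 0.133,"dy": -0.294,"dz": -0.035,"yaw": 4,"jaw": 1}
    - {"dx": 0.133,"dy": -0.294,"dz": -0.035,"yaw": 4,"jaw": 1}
    - {"dx": 0.133,"dy": -0.294,"dz": -0.035,"yaw": 4,"jaw": 1}

```text
clock: 22.95
eef_pos: [648.1, -65.2, 117.1]
tool_rot: [-3.14, 0.0, 0.46]
force: [-0.1, 0.2, -0.2]
width: 85.6
gripper_force: 0.0
```

```bash
python3 - <<'E'
from h import *
im,d=get_image('top');P=xyz('top',d)
Z=P[:,:,2]
u,v=project('top',[516,226,46]).astype(int)
m=np.zeros((400,640),bool);m[v-16:v+16,u-16:u+16]=1;m&=(Z>36)&(Z<60)
print(m.sum(),P[m].mean(0).round(1),Z[m].std().round(1))
a=cv2.resize(im[150:250,165:270],None,fx=5,fy=5);cv2.imwrite('pics/tray3.png',a[:,:,::-1])
# transformer axis from first picture: yellow patches
im0=np.load('top0.npz')['im'];h=cv2.cvtColor(im0,cv2.COLOR_RGB2HSV)
m=cv2.inRange(h,(20,110,100),(34,255,255));m[:140]=0;m[170:]=0;m[:,:325]=0;m[:,360:]=0
n,l,s,c=cv2.connectedComponentsWithStats(m);print(s[:,4],c)
i=np.argsort(s[1:,4])[-2:]+1;a,b=[ray('top',*c[k],33) for k in i];e=a-b;print(a,b,np.degrees(np.arctan2(e[1],e[0])))
E
```

```text
171 [514.7 226.7  45.6] 2.5
[255945     18     37] [[319.49504386 199.50944148]
 [339.77777778 149.33333333]
 [343.91891892 158.59459459]]
[662.8 -62.1  33. ] [637.  -72.7  33. ] 22.33544256530394
```

View pics/tray3.png

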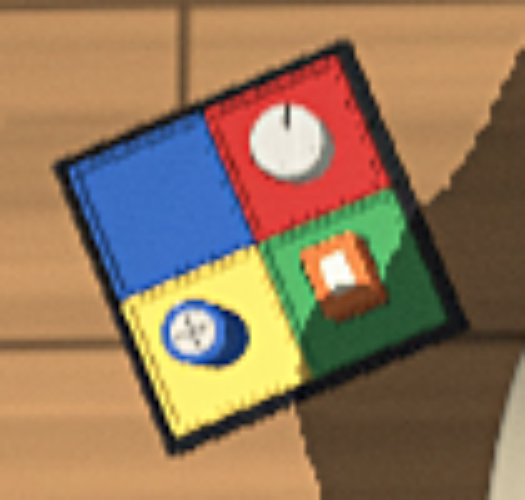

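The relay stands upright in the green bin at crop (340,270), with its top at z ≈ 46. The transformer is last.

Call:
arm_command:
  deltas:
    - {"dx": 0,"dy": 0,"dz": -0.03,"yaw": -1,"jaw": 1}
    - {"dx": 0,"dy": 0,"dz": -0.065,"yaw": -1,"jaw": 1}
    - {"dx": 0,"dy": 0,"dz": -0.09,"yaw": -1,"jaw": 1}
    - {"dx": 0,"dy": 0,"dz": -0.103,"yaw": -1,"jaw": 1}
    - {"dx": 0,"dy": 0,"dz": -0.103,"yaw": -1,"jaw": 1}
    - {"dx": 0,"dy": 0,"dz": -0.103,"yaw": -1,"jaw": 0.3}
    - {"dx": 0,"dy": 0,"dz": -0.103,"yaw": -1,"jaw": 0.3}
    - {"dx": 0,"dy": 0,"dz": -0.103,"yaw": -1,"jaw": 0.3}
    - {"dx": 0,"dy": 0,"dz": -0.103,"yaw": -1,"jaw": 0.3}
    - {"dx": 0,"dy": 0,"dz": -0.103,"yaw": -1,"jaw": 0.3}
    - {"dx": 0,"dy": 0,"dz": -0.103,"yaw": -1,"jaw": 0.3}
    - {"dx": 0,"dy": 0,"dz": -0.103,"yaw": -1,"jaw": 0.3}

```text
clock: 24.2
eef_pos: [650.0, -67.6, 16.1]
tool_rot: [3.14, -0.003, 0.44]
force: [-0.0, -0.3, 6.1]
width: 40.7
gripper_force: 62.2
```

Call:
arm_command:
  deltas:
    - {"dx": 0,"dy": 0,"dz": 0.03,"yaw": 0,"jaw": 0.3}
    - {"dx": 0,"dy": 0,"dz": 0.07,"yaw": 0,"jaw": 0.3}
    - {"dx": 0,"dy": 0.02,"dz": 0.1,"yaw": 0,"jaw": 0.3}
    - {"dx": -0.01,"dy": 0.06,"dz": 0.1,"yaw": 0,"jaw": 0.3}
    - {"dx": -0.02,"dy": 0.1,"dz": 0.1,"yaw": 0,"jaw": 0.3}
    - {"dx": -0.03,"dy": 0.14,"dz": 0.1,"yaw": 0,"jaw": 0.3}
    - {"dx": -0.04,"dy": 0.18,"dz": 0.1,"yaw": 0,"jaw": 0.3}
    - {"dx": -0.05,"dy": 0.22,"dz": 0.1,"yaw": 0,"jaw": 0.3}
    - {"dx": -0.06,"dy": 0.26,"dz": 0.1,"yaw": 0,"jaw": 0.3}
    - {"dx": -0.07,"dy": 0.3,"dz": 0.1,"yaw": 0,"jaw": 0.3}
    - {"dx": -0.08,"dy": 0.34,"dz": 0.1,"yaw": -1,"jaw": 0.3}
    - {"dx": -0.09,"dy": 0.38,"dz": 0.1,"yaw": -2,"jaw": 0.3}
    - {"dx": -0.09,"dy": 0.398,"dz": 0.1,"yaw": -2,"jaw": 0.3}
    - {"dx": -0.09,"dy": 0.398,"dz": 0.08,"yaw": -2,"jaw": 0.3}
    - {"dx": -0.09,"dy": 0.398,"dz": 0.05,"yaw": -2,"jaw": 0.3}
    - {"dx": -0.09,"dy": 0.398,"dz": 0.03,"yaw": -2,"jaw": 0.3}
    - {"dx": -0.09,"dy": 0.398,"dz": 0.015,"yaw": -2,"jaw": 0.3}
    - {"dx": -0.09,"dy": 0.398,"dz": 0.012,"yaw": -2,"jaw": 0.3}
    - {"dx": -0.09,"dy": 0.398,"dz": 0.012,"yaw": -2,"jaw": 0.3}

```text
clock: 26.1
eef_pos: [558.8, 330.3, 26.3]
tool_rot: [3.141, 0.0, 0.405]
force: [-0.0, 0.9, -1.2]
width: 40.8
gripper_force: 61.3
```

Call:
arm_command:
  deltas:
    - {"dx": 0,"dy": 0,"dz": -0.002,"yaw": 0,"jaw": 0.3}
    - {"dx": 0,"dy": 0,"dz": -0.004,"yaw": 0,"jaw": 0.3}
    - {"dx": 0,"dy": 0,"dz": -0.004,"yaw": 0,"jaw": 0.3}
    - {"dx": 0,"dy": 0,"dz": -0.004,"yaw": 0,"jaw": 0.3}

```text
clock: 26.5
eef_pos: [558.8, 330.8, 22.8]
tool_rot: [-3.141, -0.001, 0.406]
force: [-0.7, 0.0, -1.5]
width: 41.0
gripper_force: 61.3
```

Call:
arm_command:
  deltas:
    - {"dx": 0,"dy": 0,"dz": -0.001,"yaw": 0,"jaw": 0.3}
    - {"dx": 0,"dy": 0,"dz": -0.001,"yaw": 0,"jaw": 0.3}
    - {"dx": 0,"dy": 0,"dz": -0.001,"yaw": 0,"jaw": 0.55}
    - {"dx": 0,"dy": 0,"dz": -0.001,"yaw": 0,"jaw": 0.65}
    - {"dx": 0,"dy": 0,"dz": -0.001,"yaw": 0,"jaw": 0.7}
    - {"dx": 0,"dy": 0,"dz": -0.001,"yaw": 0,"jaw": 0.7}
    - {"dx": 0,"dy": 0,"dz": 0.02,"yaw": 0,"jaw": 0.7}
    - {"dx": 0,"dy": 0,"dz": 0.06,"yaw": 0,"jaw": 0.7}
    - {"dx": 0,"dy": 0,"dz": 0.1,"yaw": 0,"jaw": 1}
    - {"dx": 0,"dy": 0,"dz": 0.14,"yaw": 0,"jaw": 1}
    - {"dx": -0.02,"dy": -0.05,"dz": 0.16,"yaw": 0,"jaw": 1}
    - {"dx": -0.03,"dy": -0.1,"dz": 0.16,"yaw": 0,"jaw": 1}
    - {"dx": -0.03,"dy": -0.14,"dz": 0.16,"yaw": 0,"jaw": 1}
    - {"dx": -0.03,"dy": -0.19,"dz": 0.16,"yaw": 0,"jaw": 1}
    - {"dx": -0.03,"dy": -0.24,"dz": 0.16,"yaw": 0,"jaw": 1}
    - {"dx": -0.03,"dy": -0.28,"dz": 0.16,"yaw": 0,"jaw": 1}
    - {"dx": -0.03,"dy": -0.28,"dz": 0.16,"yaw": 0,"jaw": 1}

```text
clock: 28.2
eef_pos: [528.4, 42.7, 182.8]
tool_rot: [3.138, 0.001, 0.395]
force: [-0.5, -0.3, 0.2]
width: 85.5
gripper_force: 0.0
```

```bash
python3 - <<'E'
from h import *
im,d=get_image('top');P=xyz('top',d)
Z=P[:,:,2]
for c,h in [((590,257),38),((485,300),58),((516,226),46),((559,331),44)]:
    u,v=project('top',[*c,h]).astype(int)
    m=np.zeros((400,640),bool);m[v-14:v+14,u-14:u+14]=1;m&=abs(Z-h)<8
    print(h,m.sum(),P[m].mean(0).round(1),Z[m].std().round(1))
a=cv2.resize(im[125:255,165:480],None,fx=2.5,fy=2.5);cv2.imwrite('pics/fin.png',a[:,:,::-1])
E
```

```text
38 174 [588.  256.7  37.6] 2.3
58 144 [484.9 299.5  57.9] 2.3
46 168 [514.7 226.9  45.5] 2.2
44 166 [557.7 330.9  42.7] 3.0
```

View pics/fin.png

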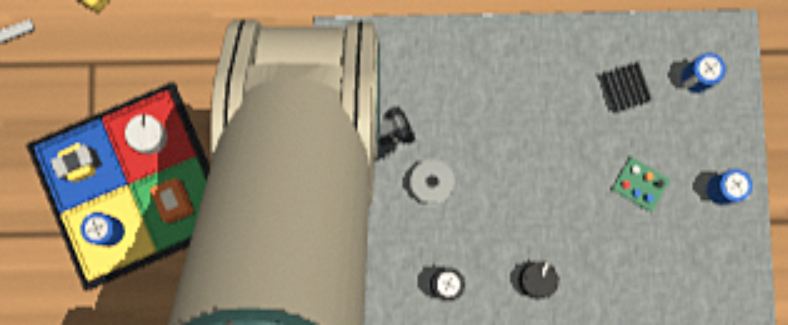

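All four parts stand upright in their bins: transformer (75,162), knob (146,134), capacitor (100,230) and relay (170,200). The black knob and black capacitor are still in place, and the robot touches nothing.

```bash
python3 -c "
from cell import *
print(finish_job())"
```

```text
the job is handed in; nothing more can be done
None
```

The job is handed in: the last camera check showed all four parts upright in their bins (knob in red, capacitor in yellow, relay in green, transformer in blue), and the black knob and black capacitor were never touched.

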